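Find the high spot of a flywheel with a dial indicator

ROBOT

A 6-joint arm with a two-finger parallel gripper is mounted at the origin on the work surface. World frame = base frame: x ahead of the robot, y to its left, z up, the work surface at z = 0. Lengths are in m, angles in rad, forces in N, time in s.
With the tool pointing down it reaches from about 0.25 to 0.775 m from the base axis. Payload 4 kg.
Tool frame: the origin (TCP) lies between the finger pads; the fingertips stand 14 mm ahead of it and the grasp point (between the pads) lies 5 mm behind it (tip_reach is the distance from the TCP to the fingertips, in m); z points along the fingers, y is the line along which they close (so a half turn about z gives the same grasp; the last joint's range is limited). The gripper opens to 94 mm and grips with 3 to 60 N. Pads are 16 mm wide; open, the fingers measure 119 mm over their backs; the gripper's body (75 mm by 177 mm) begins 78 mm behind the grasp point.
Start: joints at [1.127, 0.087, 1.371, -0, 1.684, -0.103], TCP at [0.184, 0.518, 0.22] pointing down, gripper open.
Joint ranges: [-3.1, 3.1], [-0.76, 2.03], [0.27, 2.55], [-1.08, 4.22], [0.17, 2.65], [-2.57, 2.57]. Speed limits (rad/s): [2.79, 2.79, 3.14, 3.14, 3.14, 3.14].

INTERFACE

Orientations are given as [roll, pitch, yaw] about the fixed x, y, z axes, in that order (R = Rz(yaw) Ry(pitch) Rx(roll)).
In Python, from bench import * gives the robot as it stands. The module is installed in compiled form; this text tells all that it offers.
- The arm moves only by the tool servo_tool, never from a script. Its argument "targets" is a list of rows, each a list of 4 numbers: the shift along the tool's x, y, z in cm, then the turn about the tool's z in degrees. A call has 1 to 8 rows; each row is the pose to reach, as a shift and turn from the pose commanded when the call began, along the tool's axes at that moment; what a row does not reach only later rows make up. A row lasts 1/8 s, in which the tool goes at most 62.5 mm and 10.7 degrees, less where a joint would pass 70% of its speed; a pose out of reach is approached as far as the arm can. A call with a gripper value outside its range is refused whole. "claw" is the closure in counts, from 0 (fully open) to 255 (shut), set as the call begins (left out, the last holds). The fingers move at their own pace and stop on an object; the grip force is fixed at half the most. Time passes only in rows, so rows that repeat a pose let the fingers close. It gives the time, the measured TCP pose, the force, the opening and the grip force at its end, in the units of the state.
- get_obs(): the state, without advancing time (a new reading comes with each control period).
- snapshot(name): name is "scene" or "top"; returns the picture (480x640x3 uint8, blue, green, red); there is no depth.
- camera_model(name): a dict with "camera_matrix" (3x3 intrinsics, pixels), "camera_from_world" (4x4, takes a point from world to camera coordinates). Camera axes: x right, y up, looking along -z (the intrinsics and any distortion apply to the point x, -y, -z); pixel columns grow to the right and rows downward; lengths in m; the calibration is good to about 2 mm. A picture is of the moment at which its call begins. camera_model takes no time and is no camera call.
- close_job(): hands the job in; it is judged then, once.
The state is a dict: "time": time; "joint_positions": joint angles; "qvel": joint speeds; "joint_torque": joint torques, N m; "tool_pos": TCP position; "ee_rot": TCP orientation; "wrist_force": force on the tool from outside, world axes, zero at the start; "wrist_torque": the same for the moment, N m; "width": finger opening in m; "finger_force": force on a finger pad.
Only numpy, scipy, OpenCV 4.12 (cv2) and the standard library are available. Lean on these libraries where they do the work, as an engineer would, in place of code of your own. Each camera call takes 0.05 s, during which the arm holds its last target. There are 200 camera calls.

TASK

Slide the dial indicator along its rail until its plunger is pressed a few millimetres against the flywheel's rim, then turn the flywheel by its crank pin while the plunger rides on the rim and find the rim's highest spot (there are lesser ones too). Leave the flywheel with that highest spot under the still-pressed plunger and let go. Turn gently: never drive the plunger in to its end stop or lean hard on the flywheel's springy mount (over 25 N), and leave the other things on the bench where they are.

Things in the scene. Friction and masses are not known exactly. Their poses are not given: they have to be found in the camera images.
- gauge: The run-out gauge, fixed to the bench: a grey base plate 140 x 360 x 12 mm; the origin is the centre of its underside, z is up, +y runs along the rail from the dial indicator to the flywheel.
- spindle (a point): Point on the upright axis about which the flywheel turns, at the plunger's height, 45 mm above the bench; at rest 100 mm along +y from the gauge's origin.
- flexure (a joint): Shift in m of the spindle along the gauge's +y. The spindle, with the flywheel, sits in a stiff spring mount that gives only along the rail, 1 mm for each 15 N, and springs back to 0; up to 1.7 mm (25 N) either way is allowed. Any push or pull on the pin along the rail shifts it and falsifies the dial meanwhile.
- flywheel: The aluminium flywheel; origin on its axis, 35 mm above the bench. Turns about the upright either way without end, friction 0.06 N m, and stays where left. Top flange: a 112 mm disc 55 to 60 mm above the bench, with a 28 mm boss up to 64 mm. The rim under it, 35 to 55 mm up, is what the plunger rides on (next entry). The crank pin stands on its +x axis.
- rim_mid (a point): Centre of the rim, on the axis, 45 mm above the bench. The rim has 50 mm radius with three smooth swellings some 40 degrees wide, hidden under the flange: the highest 3 mm proud, two lesser ones 1.4 to 1.6 mm proud. Where they lie relative to the pin is unknown and differs each time; the highest never starts at the plunger.
- crank_pin (a point): Upright round crank pin on top of the flywheel, with a black plastic sleeve, 12 mm thick, that spins freely on it; 36 mm from the spindle axis, from 60 to 110 mm above the bench; the point is on the pin's axis 87 mm above the bench. Held by the sleeve it can be led round in a full circle without turning the hand.
- push_post (a point): Upright round dark steel post, 18 mm thick, at the back of the indicator's carriage, from 27 to 90 mm above the bench; the point is on its axis 70 mm up, 85 mm behind the dial's centre. The carriage with the dial slides only along the gauge's y (55 mm of travel), takes about 7 N and stays where left; +y brings the plunger to the flywheel.
- dial (a point): Centre of the face of the round dial, 80 mm in diameter, facing up 64 mm above the bench, on the carriage; white face with black ticks and a black needle.
- plunger_tip (a point): Foremost point of the ball tip (8 mm) of the indicator's sprung plunger, 45 mm above the bench, 70 mm ahead (+y) of the dial's centre when out. It moves along the gauge's y straight towards the spindle. Travel 10 mm, sprung outward with 1 N at rest and 0.25 N more per mm.
- needle (a joint): Angle of the dial's needle in rad: 0 (pointing to the flywheel) with the plunger fully out, growing clockwise seen from above by 0.628 rad for each mm the plunger is pushed in; one full turn (6.28 rad) is the end stop.
- board_mid (a point): Bystander: middle of a loose green circuit board, 100 x 100 mm, 4 mm thick with parts up to 16 mm, lying on the bench beyond the gauge.
- driver_grip (a point): Bystander: handle of a loose screwdriver, 160 mm long, lying on the bench beyond the gauge.
- jar_mid (a point): Bystander: middle (25 mm up) of a small amber glass jar with a black cap, 44 mm wide and 50 mm tall, on the robot's side of the gauge.

How it is judged:
On the way, in this order (a step that is already met when the one before it is completed fails the run):
1. the indicator is slid up so that its plunger is pressed in at least 1 mm by the rim (value of joint needle above 0.63 rad and horizontal distance between plunger_tip and spindle below 0.0545 m), for 0.3 s.
2. the highest spot of the rim comes under the pressed plunger (value of joint needle above 0.63 rad and horizontal distance between plunger_tip and spindle above 0.0524 m), for 0.1 s.
At the end, for the whole second after the job is handed in: The plunger is pressed in by the rim by at least 1 mm (needle beyond 0.63 rad) and its tip stands 52.4 to 54.5 mm from the spindle axis, which is only so on the highest spot (its peak is at 53 mm; about 9 degrees of turn either side). The flywheel is at rest (all of step 2 and horizontal distance between plunger_tip and spindle below 0.0545 m and angular speed of flywheel below 0.05 rad/s); the robot touches nothing.
It fails at once if the plunger is driven within 0.7 mm of its end stop (needle beyond 5.84 rad) (value of joint needle above 5.84 rad).
It fails at once if the flywheel's mount is pushed or pulled along the rail with over 25 N (shifted by more than 1.7 mm) (value of joint flexure above 0.0017 m or value of joint flexure below -0.0017 m).
It fails at once if the circuit board is shifted by more than 20 mm (distance of board_mid from where it was at the start of the episode above 0.02 m).
It fails at once if the screwdriver is shifted by more than 20 mm (distance of driver_grip from where it was at the start of the episode above 0.02 m).
It fails at once if the jar is shifted by more than 20 mm (distance of jar_mid from where it was at the start of the episode above 0.02 m).
It also fails if it takes over 72 s, if anything falls off the work surface, if the arm or the gripper's body presses on something with over 40 N, if the wrist force passes 120 N, or if a joint passes its speed limit or range.

## Working session

There is one attempt and no reset: what is moved stays moved. The work goes in short steps, Python scripts to look and compute and a tool call to move; the robot and the scene stay as the last step left them, time stands still between calls to the robot, and variables do not carry over. Pictures are saved under pics/ and viewed, at most 10 in all, crops included, and the job is handed in when it is done.

Besides the shell and the picture viewer there is one more tool, called after "Request:" by a JSON object that holds its "fn" and its "kwargs", one argument or row to a line. servo_tool: Moves the arm, as the interface text tells. Its arguments: {"type":"object","properties":{"targets":{"type":"array"},"claw":{"type":"number"}},"required":["targets"]}

```bash
mkdir -p pics; python3 - <<'E'
from bench import *
import cv2,numpy as np
np.set_printoptions(precision=4,suppress=True)
for n in("scene","top"):
    cv2.imwrite(f"pics/{n}0.png",snapshot(n)); m=camera_model(n); print(n,m)
o=get_obs();print({k:o[k] for k in("time","tool_pos","ee_rot","wrist_force","width")})
E
```

```text
scene {'camera_matrix': array([[494.2249,   0.    , 314.9093],
       [  0.    , 494.2249, 237.8727],
       [  0.    ,   0.    ,   1.    ]]), 'camera_from_world': array([[-0.2344,  0.9721,  0.0041,  0.1408],
       [-0.7381, -0.1807,  0.6501,  0.3996],
       [ 0.6327,  0.1494,  0.7599, -1.1695],
       [ 0.    ,  0.    ,  0.    ,  1.    ]])}
top {'camera_matrix': array([[608.3451,   0.    , 318.6395],
       [  0.    , 608.3451, 238.9028],
       [  0.    ,   0.    ,   1.    ]]), 'camera_from_world': array([[ 0.0062, -0.9999, -0.0131,  0.0076],
       [ 0.9835,  0.0037,  0.181 , -0.6158],
       [-0.1809, -0.014 ,  0.9834, -0.6797],
       [ 0.    ,  0.    ,  0.    ,  1.    ]])}
{'time': 0.1, 'tool_pos': array([0.1836, 0.5179, 0.2184]), 'ee_rot': array([-3.1396, -0.0002,  2.8008]), 'wrist_force': array([ 1.0187, -0.4942,  0.1629]), 'width': 0.09386880716108617}
```

View pics/scene0.png

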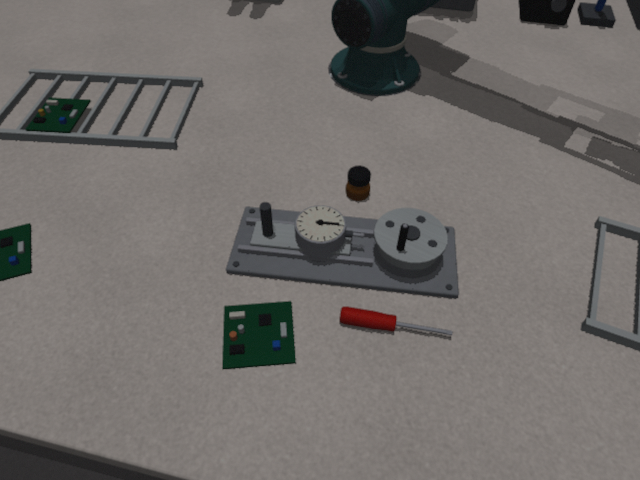

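View pics/top0.png

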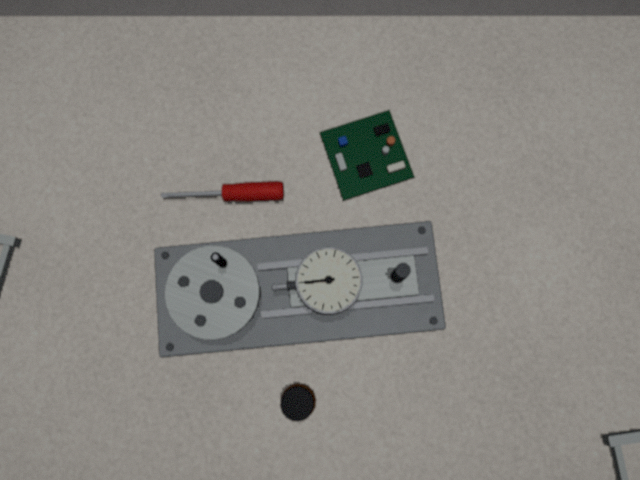

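The top view shows the flywheel at about (212,292) with the pin top near (216,257). The dial is at (329,281), the post top near (403,268), and the jar at (298,401), with the board and driver on the far side. The rail runs almost along world y.

```bash
cat > h.py <<'E'
from bench import *
import cv2,numpy as np
np.set_printoptions(precision=4,suppress=True)
def ray(n,p):
    m=camera_model(n);K=m["camera_matrix"];T=m["camera_from_world"]
    d=np.linalg.inv(K)@[p[0],p[1],1.];d=T[:3,:3].T@(d*[1,-1,-1]);return -T[:3,:3].T@T[:3,3],d
def onz(n,p,z):
    c,d=ray(n,p);return c+d*(z-c[2])/d[2]
def px(n,P):
    m=camera_model(n);q=m["camera_from_world"]@np.r_[P,1.];q=m["camera_matrix"]@(q[:3]*[1,-1,-1]);return q[:2]/q[2]
E
python3 - <<'E'
from h import *
im=cv2.imread("pics/top0.png");g=cv2.cvtColor(im,6)
print("cam",ray("top",(0,0))[0],ray("scene",(0,0))[0])
# plate: darker, bluish vs bench; screws corner: fill contour
hsv=cv2.cvtColor(im,cv2.COLOR_BGR2HSV)
b=im.astype(int);m=((b[...,0]-b[...,2])>2).astype(np.uint8)*255
m=cv2.morphologyEx(m,cv2.MORPH_OPEN,np.ones((5,5)));m=cv2.morphologyEx(m,cv2.MORPH_CLOSE,np.ones((9,9)))
cs=cv2.findContours(m,0,1)[0]
for c in sorted(cs,key=cv2.contourArea)[-2:]:
    print(cv2.contourArea(c),cv2.minAreaRect(c));q=cv2.approxPolyDP(cv2.convexHull(c),8,True)[:,0];print(q)
    Q=np.array([onz("top",p,.012) for p in q]);print(Q, Q.mean(0))
for nm,p,z in(("boss",(211.5,291.5),.064),("dial",(329,281),.064),("pintop",(215.5,257),.11),("posttop",(404,268),.09)):print(nm,onz("top",p,z))
def blobs(x0,x1,y0,y1,lo,hi):
    w=((g[y0:y1,x0:x1]>=lo)&(g[y0:y1,x0:x1]<hi)).astype(np.uint8)
    n,l,s,c=cv2.connectedComponentsWithStats(w)
    for i in range(1,n):
        if s[i,4]>40:print(s[i]+[x0,y0,0,0,0],c[i]+[x0,y0])
print("fly");blobs(160,265,240,345,0,75)
print("dial");blobs(285,370,240,320,165,256)
print("post");blobs(380,420,250,295,0,75)
v=np.hstack([cv2.resize(im[235:345,155:265],None,fx=3.6,fy=3.6,interpolation=2),cv2.resize(im[225:335,310:420],None,fx=3.6,fy=3.6,interpolation=2)])
cv2.imwrite("pics/c0.png",v)
E
```

```text
cam [0.4826 0.0004 0.78  ] [1.0679 0.11   0.6283]
4754.0 ((366.6499938964844, 154.45001220703125), (71.46747589111328, 74.31352996826172), 71.56504821777344)
[[388 112]
 [411 177]
 [343 198]
 [322 132]]
[[ 0.7963 -0.08    0.012 ]
 [ 0.7066 -0.1087  0.012 ]
 [ 0.6781 -0.02    0.012 ]
 [ 0.7681  0.0078  0.012 ]] [ 0.7373 -0.0502  0.012 ]
23238.0 ((297.05072021484375, 288.578369140625), (107.90576934814453, 284.4044494628906), 84.41984558105469)
[[430 223]
 [443 328]
 [162 353]
 [157 249]]
[[ 0.6453 -0.1318  0.012 ]
 [ 0.5116 -0.1444  0.012 ]
 [ 0.4787  0.2055  0.012 ]
 [ 0.6099  0.2189  0.012 ]] [0.5614 0.037  0.012 ]
boss [0.5507 0.1368 0.064 ]
dial [ 0.5638 -0.0019  0.064 ]
pintop [0.5849 0.125  0.11  ]
posttop [ 0.5762 -0.0874  0.09  ]
fly
[161 252   8   7  43] [164.7209 254.9302]
[211 253  16  15 123] [219.5935 260.5691]
[178 277  11   9  78] [183.2436 281.1538]
[200 281  23  22 384] [211.276  291.2969]
[235 298  10   9  76] [239.4211 301.9079]
[195 316  11  10  80] [199.9  320.25]
dial
post
[389 264  21  19 269] [399.3569 272.9703]
```

View pics/c0.png

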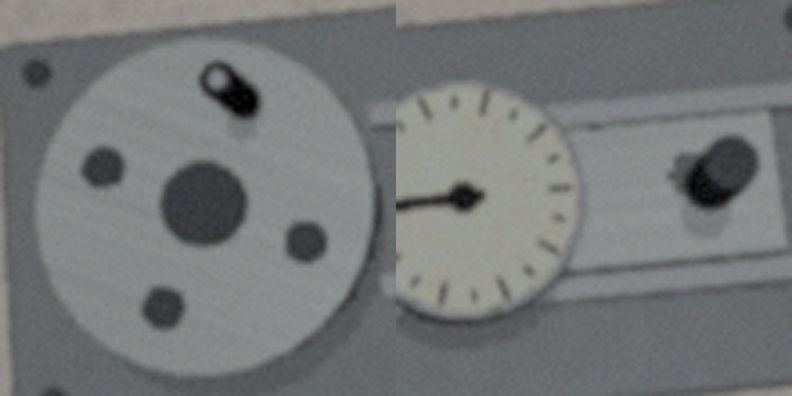

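Request:
{"fn": "servo_tool", "kwargs": {
  "targets": [
    [-4.6, -3.8, 0, 8],
    [-9.2, -7.6, 0, 16],
    [-13.8, -11.4, 0, 24],
    [-18.4, -15.1, 0, 32],
    [-23, -18.9, 0, 40],
    [-27.6, -22.7, 0, 48],
    [-32.2, -26.4, 0, 56.5],
    [-36.8, -30.2, 0, 65]
  ],
  "claw": 255
}}

```text
time: 1.1
tool_pos: [0.4302, 0.109, 0.2192]
ee_rot: [-3.141, -0.0, 1.661]
wrist_force: [0.6, -0.1, 0.0]
width: 0.0176
finger_force: 0.0
```

```bash
cat >> h.py <<'E'
YD=np.array([-.096,.9954,0]);XD=np.array([.9954,.096,0])
SP=np.array([.5507,.1368,.0]);PIN=np.array([.585,.125,0]);POST=np.array([.572,-.087,0])
def shift(P):
    o=get_obs();y=o["ee_rot"][2];d=np.asarray(P)-o["tool_pos"]
    X=np.array([np.cos(y),np.sin(y),0]);Y=np.array([np.sin(y),-np.cos(y),0])
    print("t",o["time"],"pos",o["tool_pos"],"rot",o["ee_rot"],"F",o["wrist_force"],"w",o["width"])
    print("shift cm",100*d@X,100*d@Y,-100*d[2],"deg",np.degrees(y-1.667))
E
python3 -c "
from h import *
shift(np.r_[(POST-.04*YD)[:2],.2])"
```

```text
t 1.1 pos [0.4302 0.109  0.2192] rot [-3.1415 -0.0003  1.6614] F [ 0.5651 -0.1344  0.0169] w 0.017600604977952385
shift cm -24.79950690077385 12.372216700473931 1.9170336180932612 deg -0.31986119723899736
```

Request:
{"fn": "servo_tool", "kwargs": {
  "targets": [
    [-5.5, 2.8, 0, 0],
    [-11, 5.5, 0, 0],
    [-16.5, 8.3, 0, 0],
    [-22, 11, 0, 0],
    [-24.8, 12.4, 2, 0],
    [-24.8, 12.4, 5, 0],
    [-24.8, 12.4, 7, 0],
    [-24.8, 12.4, 7, 0]
  ]
}}

```text
time: 2.1
tool_pos: [0.5753, -0.1239, 0.1465]
ee_rot: [-3.136, -0.002, 1.666]
wrist_force: [0.2, -0.3, -0.2]
width: 0.0005
finger_force: 0.0
```

```bash
python3 -c "
from h import *
shift(np.r_[(POST-.017*YD)[:2],.066])
cv2.imwrite('pics/s1.png',snapshot('scene')[120:330,180:480])
cv2.imwrite('pics/s1.png',cv2.resize(cv2.imread('pics/s1.png'),None,fx=2.6,fy=2.6))"
```

```text
t 2.1 pos [ 0.5753 -0.1239  0.1465] rot [-3.1361 -0.0024  1.6661] F [ 0.179  -0.2756 -0.1615] w 0.0004978068822823243
shift cm 2.0075282169285855 0.028757698295872228 8.051028624970973 deg -0.05158265314141268
```

View pics/s1.png

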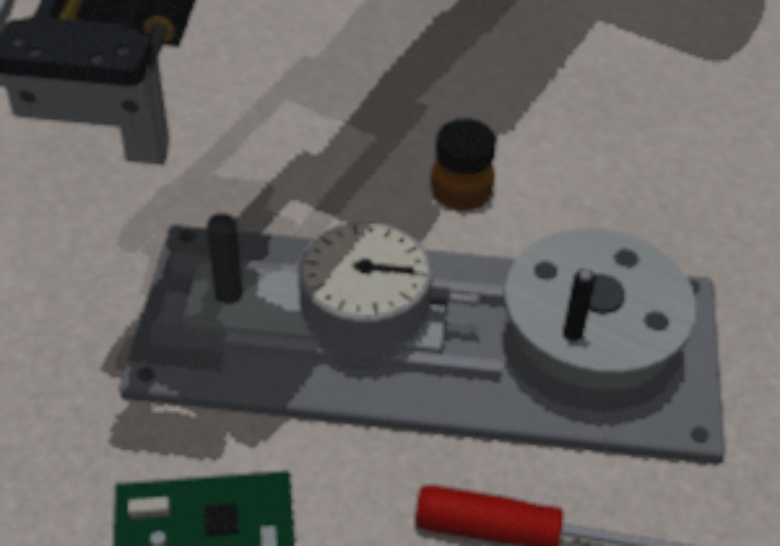

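Request:
{"fn": "servo_tool", "kwargs": {
  "targets": [
    [0, 0, 3, 0],
    [0, 0, 6, 0],
    [0, 0, 8, 0],
    [0.6, 0, 8, 0],
    [1.2, 0, 8, 0],
    [2, 0, 8, 0],
    [2.8, 0, 8, 0],
    [3.2, 0, 8, 0]
  ]
}}

```text
time: 3.15
tool_pos: [0.5751, -0.095, 0.0715]
ee_rot: [3.138, 0.007, 1.666]
wrist_force: [0.8, -8.3, 0.7]
width: 0.0003
finger_force: 3.7
```

```bash
cat >> h.py <<'E'
def needle(save=None):
    """needle angle (mm of plunger) from the top view rectified onto the dial plane, 4 px/mm, gauge +y up"""
    im=snapshot("top");S=4;W=560
    d0=SP-.125*YD  # window centre
    def w2(u,v): return np.r_[(d0+XD*u+YD*v)[:2],.064]
    src=np.float32([px("top",w2(u,v)) for u,v in((-.07,.07),(.07,.07),(.07,-.07),(-.07,-.07))])
    r=cv2.warpPerspective(im,cv2.getPerspectiveTransform(src,np.float32([[0,0],[W,0],[W,W],[0,W]])),(W,W),flags=cv2.INTER_CUBIC)
    b=cv2.GaussianBlur(r,(0,0),3).astype(int);m=((b[...,2]-b[...,0]>3)).astype(np.uint8)
    m[:, :90]=0;m[:,-90:]=0
    m=cv2.morphologyEx(m,cv2.MORPH_OPEN,np.ones((25,25)))
    c=max(cv2.findContours(m,0,1)[0],key=cv2.contourArea)
    (cx,cy),R=cv2.minEnclosingCircle(cv2.convexHull(c))
    g=cv2.GaussianBlur(cv2.cvtColor(r,6),(0,0),2)
    pol=cv2.warpPolar(g,(160,720),(cx,cy),160,0).astype(float)
    # column radius, row angle (0 = right, clockwise in image)
    prof=pol[:,45:95].mean(1);prof=prof-cv2.medianBlur(np.r_[prof,prof,prof].astype(np.float32).reshape(-1,1).clip(0,255).astype(np.uint8),91)[720:1440,0]
    i=int(prof.argmin());k=np.arange(i-14,i+15);w=np.clip(-prof[k%720]-.3*-prof[i],0,None)
    a=((k*w).sum()/w.sum())/2+90
    a=(a+20)%360-20
    o=get_obs();ctr=d0+XD*(cx/S-70)/1000+YD*(70-cy/S)/1000
    print(f"t {o['time']:.2f} needle {a:.1f} deg = {a/36:.2f} mm  depth {prof[i]:.0f}  dial {ctr[:2]} R {R/S:.1f} dist {1e3*(SP-ctr)@YD:.1f}  F {o['wrist_force']} pos {o['tool_pos']} w {o['width']:.4f}")
    if save: cv2.circle(r,(int(cx),int(cy)),int(R),(0,0,255),1);cv2.imwrite(save,r)
    return a/36
E
python3 -c "
from h import *
needle('pics/n1.png')"
```

```text
t 3.20 needle -1.2 deg = -0.03 mm  depth -110  dial [0.5648 0.0066] R 37.3 dist 131.0  F [-0.1557 -6.3812  1.8303] pos [ 0.575  -0.0945  0.0715] w 0.0003
```

View pics/n1.png

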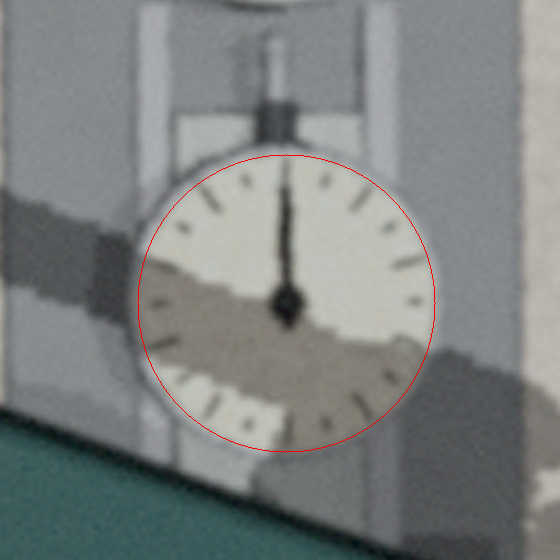

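The needle is read well, pointing straight up at 0, with the face centre at (287,303). Contact with the rim is about 11 mm further on.

Request:
{"fn": "servo_tool", "kwargs": {
  "targets": [
    [0.3, 0, 0, 0],
    [0.6, 0, 0, 0],
    [0.9, 0, 0, 0],
    [1.15, 0, 0, 0],
    [1.3, 0, 0, 0],
    [1.3, 0, 0, 0]
  ]
}}

```text
time: 3.95
tool_pos: [0.5738, -0.0826, 0.0715]
ee_rot: [3.138, 0.007, 1.666]
wrist_force: [1.1, -7.3, 1.4]
width: 0.0005
finger_force: 3.7
```

```bash
python3 -c "
from h import *
needle()"
```

```text
t 4.00 needle 33.4 deg = 0.93 mm  depth -110  dial [0.5635 0.0191] R 37.3 dist 118.4  F [ 0.6656 -7.884   0.5656] pos [ 0.5738 -0.0826  0.0715] w 0.0001
```

Request:
{"fn": "servo_tool", "kwargs": {
  "targets": [
    [0.15, 0, 0, 0],
    [0.3, 0, 0, 0],
    [0.3, 0, 0, 0],
    [0.3, 0, 0, 0],
    [-0.8, 0, 0, 0],
    [-0.8, 0, -4, 0],
    [-0.8, 0, -9, 0],
    [-0.8, 0, -9, 0]
  ],
  "claw": 255
}}

```text
time: 5.0
tool_pos: [0.5763, -0.0878, 0.1656]
ee_rot: [3.131, 0.003, 1.667]
wrist_force: [-0.1, -0.9, 0.2]
width: 0.0006
finger_force: 0.0
```

```bash
python3 -c "
from h import *
needle()
shift(np.r_[PIN[:2],.16])"
```

```text
t 5.05 needle 124.2 deg = 3.45 mm  depth -77  dial [0.5632 0.0217] R 37.4 dist 115.8  F [-0.0354 -0.1409 -0.2661] pos [ 0.5747 -0.0875  0.1625] w 0.0008
t 5.05 pos [ 0.5747 -0.0875  0.1625] rot [3.136  0.0012 1.6667] F [-0.0354 -0.1409 -0.2661] w 0.0007593029464828854
shift cm 21.051459562180288 3.05641013468183 0.2453300202641423 deg -0.018744917415152898
```

Request:
{"fn": "servo_tool", "kwargs": {
  "targets": [
    [5, 0.8, 0, 0],
    [10, 1.6, 0, 0],
    [15, 2.3, 0, 0],
    [19, 3, 0, 0],
    [21, 3.1, 0, 0],
    [21, 3.1, 3, 0],
    [21, 3.1, 6, 0],
    [21, 3.1, 7.5, 0]
  ],
  "claw": 146
}}

```text
time: 6.05
tool_pos: [0.5824, 0.1238, 0.0814]
ee_rot: [-3.137, 0.0, 1.666]
wrist_force: [0.1, -0.6, -0.5]
width: 0.0402
finger_force: 0.0
```

```bash
python3 -c "
from h import *
needle()
shift(np.r_[PIN[:2],.086])
a=snapshot('scene')[130:330,260:520];b=snapshot('top')[200:360,140:348]
cv2.imwrite('pics/p1.png',np.hstack([cv2.resize(a,(400,308)),cv2.resize(b,(400,308))]))"
```

```text
t 6.10 needle 123.3 deg = 3.43 mm  depth -106  dial [0.5631 0.022 ] R 37.2 dist 115.4  F [-0.0967 -0.6052 -1.3736] pos [0.5817 0.1237 0.08  ] w 0.0403
t 6.1 pos [0.5817 0.1237 0.08  ] rot [-3.1344  0.0003  1.6657] F [-0.0967 -0.6052 -1.3736] w 0.04031499100177618
shift cm 0.10168509915160338 0.339366065201132 -0.6023522059545385 deg -0.07725557989223386
```

View pics/p1.png

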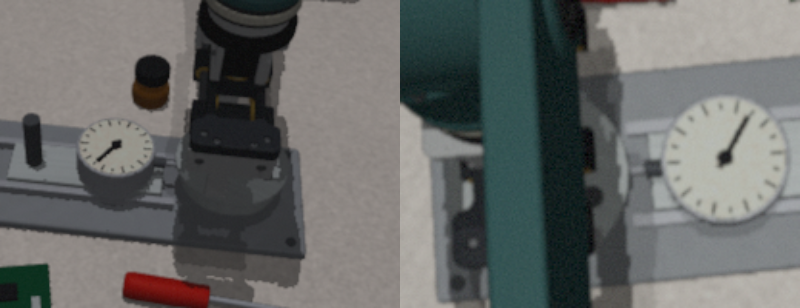

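The dial stays clear of the hand. Next I centre on the pin and close.

Request:
{"fn": "servo_tool", "kwargs": {
  "targets": [
    [0.1, 0.3, -0.6, 0],
    [0.1, 0.3, -0.6, 0],
    [0.1, 0.3, -0.6, 0],
    [0.1, 0.3, -0.6, 0],
    [0.1, 0.3, -0.6, 0],
    [0.1, 0.3, -0.6, 0]
  ],
  "claw": 255
}}

```text
time: 6.95
tool_pos: [0.5854, 0.1261, 0.0916]
ee_rot: [-3.139, -0.001, 1.667]
wrist_force: [-5.4, -0.0, 6.1]
width: 0.0113
finger_force: 30.0
```

```bash
cat >> h.py <<'E'
def st():
    mm=needle();o=get_obs();F=o["wrist_force"];d=o["tool_pos"]-SP;u,v=1e3*d@XD,1e3*d@YD
    print(f"u {u:.2f} v {v:.2f} r {np.hypot(u,v):.2f} ang {np.degrees(np.arctan2(v,u)):.1f}  Fx {F@XD:.1f} Fy {F@YD:.1f} Fz {F[2]:.1f}")
    return u,v
E
python3 -c "
from h import *
st()"
```

```text
t 7.00 needle 124.3 deg = 3.45 mm  depth -108  dial [0.5631 0.0218] R 37.2 dist 115.7  F [-5.6343  0.3735  5.8834] pos [0.5854 0.1261 0.0916] w 0.0113
u 33.53 v -14.01 r 36.34 ang -22.7  Fx -5.6 Fy 0.9 Fz 5.9
```

Request:
{"fn": "servo_tool", "kwargs": {
  "targets": [
    [0.3, 0.12, 0, 0],
    [0.62, 0.21, 0, 0],
    [0.93, 0.27, 0, 0],
    [1.24, 0.31, 0, 0],
    [1.24, 0.31, 0, 0],
    [1.24, 0.31, 0, 0]
  ]
}}

```text
time: 7.75
tool_pos: [0.5873, 0.1378, 0.0916]
ee_rot: [-3.138, 0.001, 1.666]
wrist_force: [-6.4, -1.6, 5.7]
width: 0.011
finger_force: 30.0
```

```bash
python3 -c "
from h import *
st()"
```

```text
t 7.80 needle 163.3 deg = 4.53 mm  depth -106  dial [0.563  0.0217] R 37.2 dist 115.7  F [-6.4206 -1.8668  5.7465] pos [0.5873 0.1378 0.0916] w 0.0115
u 36.53 v -2.48 r 36.61 ang -3.9  Fx -6.6 Fy -1.2 Fz 5.7
```

Request:
{"fn": "servo_tool", "kwargs": {
  "targets": [
    [0.31, 0, 0, 0],
    [0.62, 0, 0, 0],
    [0.93, -0.06, 0, 0],
    [1.24, -0.14, 0, 0],
    [1.24, -0.14, 0, 0],
    [1.24, -0.14, 0, 0]
  ]
}}

```text
time: 8.55
tool_pos: [0.5853, 0.1496, 0.0916]
ee_rot: [-3.139, 0.002, 1.666]
wrist_force: [-4.9, -2.5, 5.2]
width: 0.0117
finger_force: 30.0
```

```bash
python3 -c "
from h import *
st()"
```

```text
t 8.60 needle 147.6 deg = 4.10 mm  depth -105  dial [0.5631 0.0217] R 37.2 dist 115.7  F [-4.2743 -3.6781  5.2728] pos [0.5853 0.1496 0.0916] w 0.0114
u 35.65 v 9.38 r 36.86 ang 14.7  Fx -4.6 Fy -3.3 Fz 5.3
```

Request:
{"fn": "servo_tool", "kwargs": {
  "targets": [
    [0.3, -0.1, 0, 0],
    [0.58, -0.23, 0, 0],
    [0.86, -0.38, 0, 0],
    [1.11, -0.56, 0, 0],
    [1.11, -0.56, 0, 0],
    [1.11, -0.56, 0, 0]
  ]
}}

```text
time: 9.35
tool_pos: [0.5796, 0.1601, 0.0916]
ee_rot: [-3.141, 0.002, 1.666]
wrist_force: [-3.4, -4.5, 6.2]
width: 0.0112
finger_force: 30.0
```

```bash
python3 -c "
from h import *
st()"
```

```text
t 9.40 needle 111.5 deg = 3.10 mm  depth -106  dial [0.5631 0.022 ] R 37.2 dist 115.4  F [-3.1531 -4.1444  5.8205] pos [0.5796 0.1601 0.0916] w 0.0116
u 31.02 v 20.46 r 37.16 ang 33.4  Fx -3.5 Fy -3.8 Fz 5.8
```

Request:
{"fn": "servo_tool", "kwargs": {
  "targets": [
    [0.26, -0.23, 0, 0],
    [0.5, -0.45, 0, 0],
    [0.72, -0.68, 0, 0],
    [0.92, -0.93, 0, 0],
    [0.92, -0.93, 0, 0],
    [0.92, -0.93, 0, 0]
  ]
}}

```text
time: 10.15
tool_pos: [0.5701, 0.1687, 0.0916]
ee_rot: [3.14, 0.001, 1.666]
wrist_force: [-0.9, -5.4, 5.9]
width: 0.0114
finger_force: 30.0
```

```bash
python3 -c "
from h import *
st()"
```

```text
t 10.20 needle 110.2 deg = 3.06 mm  depth -109  dial [0.5633 0.0219] R 37.1 dist 115.6  F [-1.4149 -5.2252  5.3299] pos [0.5702 0.1687 0.0916] w 0.0110
u 22.44 v 29.88 r 37.37 ang 53.1  Fx -1.9 Fy -5.1 Fz 5.3
```

```bash
cat >> h.py <<'E'
def step(dth=20):
    u,v=st();F=get_obs()["wrist_force"];vs=v+F@YD/15
    th=np.degrees(np.arctan2(vs-.7,u-.6));print(f"theta {th:.1f} r {np.hypot(u-.6,vs-.7):.2f}")
    for k in(1,2,3,4):
        t=np.radians(th+dth*k/4);print([round((.7+36.05*np.sin(t)-v)/10,2),round((.6+36.05*np.cos(t)-u)/10,2)],end=" ")
    print()
E
python3 -c "
from h import *
step()"
```

```text
t 10.25 needle 109.6 deg = 3.04 mm  depth -106  dial [0.5631 0.0217] R 37.1 dist 115.7  F [-0.9777 -4.7799  4.8503] pos [0.5701 0.1687 0.0916] w 0.0114
u 22.41 v 29.91 r 37.37 ang 53.2  Fx -1.4 Fy -4.7 Fz 4.9
theta 53.0 r 36.21
[np.float64(0.13), np.float64(-0.27)] [np.float64(0.29), np.float64(-0.54)] [np.float64(0.42), np.float64(-0.83)] [np.float64(0.53), np.float64(-1.12)]
```

Request:
{"fn": "servo_tool", "kwargs": {
  "targets": [
    [0.13, -0.27, 0, 0],
    [0.29, -0.54, 0, 0],
    [0.42, -0.83, 0, 0],
    [0.53, -1.12, 0, 0],
    [0.53, -1.12, 0, 0],
    [0.53, -1.12, 0, 0]
  ]
}}

```text
time: 11.0
tool_pos: [0.5586, 0.1734, 0.0916]
ee_rot: [3.139, 0.001, 1.666]
wrist_force: [-0.2, -5.5, 6.0]
width: 0.0109
finger_force: 30.0
```

```bash
python3 -c "
from h import *
step()"
```

```text
t 11.05 needle 110.2 deg = 3.06 mm  depth -106  dial [0.5631 0.022 ] R 37.2 dist 115.5  F [ 0.5261 -4.9843  6.0026] pos [0.5586 0.1734 0.0915] w 0.0114
u 11.35 v 35.67 r 37.43 ang 72.3  Fx 0.0 Fy -5.0 Fz 6.0
theta 72.8 r 36.26
[np.float64(0.03), np.float64(-0.31)] [np.float64(0.08), np.float64(-0.62)] [np.float64(0.11), np.float64(-0.93)] [np.float64(0.1), np.float64(-1.25)]
```

Request:
{"fn": "servo_tool", "kwargs": {
  "targets": [
    [0.03, -0.31, 0, 0],
    [0.07, -0.62, 0, 0],
    [0.1, -0.93, 0, 0],
    [0.09, -1.25, 0, 0],
    [0.09, -1.25, 0, 0],
    [0.09, -1.25, 0, 0]
  ]
}}

```text
time: 11.8
tool_pos: [0.546, 0.1737, 0.0916]
ee_rot: [3.139, -0.001, 1.666]
wrist_force: [1.7, -3.7, 7.9]
width: 0.0112
finger_force: 30.0
```

```bash
python3 -c "
from h import *
step()"
```

```text
t 11.85 needle 112.9 deg = 3.14 mm  depth -100  dial [0.5631 0.0219] R 37.2 dist 115.5  F [ 1.2869 -3.4357  7.0946] pos [0.546  0.1737 0.0916] w 0.0113
u -1.15 v 37.21 r 37.23 ang 91.8  Fx 1.0 Fy -3.5 Fz 7.1
theta 92.8 r 36.32
[np.float64(-0.08), np.float64(-0.31)] [np.float64(-0.13), np.float64(-0.62)] [np.float64(-0.22), np.float64(-0.92)] [np.float64(-0.33), np.float64(-1.22)]
```

Request:
{"fn": "servo_tool", "kwargs": {
  "targets": [
    [-0.05, -0.31, 0, 0],
    [-0.11, -0.62, 0, 0],
    [-0.2, -0.92, 0, 0],
    [-0.32, -1.22, 0, 0],
    [-0.32, -1.22, 0, 0],
    [-0.32, -1.22, 0, 0]
  ]
}}

```text
time: 12.6
tool_pos: [0.5345, 0.17, 0.0916]
ee_rot: [3.138, -0.002, 1.667]
wrist_force: [3.3, -1.1, 6.1]
width: 0.0109
finger_force: 30.0
```

```bash
python3 -c "
from h import *
step()"
```

```text
t 12.65 needle 215.5 deg = 5.99 mm  depth -101  dial [0.5631 0.022 ] R 37.1 dist 115.5  F [ 3.4842 -1.2579  5.3758] pos [0.5346 0.17   0.0916] w 0.0117
u -12.88 v 34.61 r 36.93 ang 110.4  Fx 3.3 Fy -1.6 Fz 5.4
theta 111.7 r 36.40
[np.float64(-0.17), np.float64(-0.27)] [np.float64(-0.33), np.float64(-0.55)] [np.float64(-0.5), np.float64(-0.81)] [np.float64(-0.7), np.float64(-1.05)]
```

This is 2.7 mm above the base reading, which only the highest swelling can give. I'll step on a little to find its peak.

Request:
{"fn": "servo_tool", "kwargs": {
  "targets": [
    [-0.09, -0.14, 0, 0],
    [-0.19, -0.28, 0, 0],
    [-0.19, -0.28, 0, 0],
    [-0.19, -0.28, 0, 0]
  ]
}}

```text
time: 13.15
tool_pos: [0.5318, 0.1683, 0.0916]
ee_rot: [3.139, -0.003, 1.667]
wrist_force: [3.7, 0.6, 6.0]
width: 0.011
finger_force: 30.0
```

```bash
python3 -c "
from h import *
step()"
```

```text
t 13.20 needle 225.8 deg = 6.27 mm  depth -104  dial [0.5629 0.0218] R 37.1 dist 115.6  F [2.8476 0.2811 6.5728] pos [0.5318 0.1683 0.0916] w 0.0114
u -15.82 v 33.13 r 36.72 ang 115.5  Fx 2.9 Fy 0.0 Fz 6.6
theta 116.9 r 36.35
[np.float64(-0.18), np.float64(-0.26)] [np.float64(-0.36), np.float64(-0.52)] [np.float64(-0.56), np.float64(-0.76)] [np.float64(-0.78), np.float64(-0.99)]
```

Request:
{"fn": "servo_tool", "kwargs": {
  "targets": [
    [-0.06, -0.09, 0, 0],
    [-0.12, -0.16, 0, 0],
    [-0.12, -0.16, 0, 0],
    [-0.12, -0.16, 0, 0]
  ]
}}

```text
time: 13.7
tool_pos: [0.5303, 0.1672, 0.0916]
ee_rot: [3.138, -0.003, 1.667]
wrist_force: [3.3, 0.6, 5.6]
width: 0.0115
finger_force: 30.0
```

```bash
python3 -c "
from h import *
step()"
```

```text
t 13.75 needle 226.5 deg = 6.29 mm  depth -104  dial [0.5631 0.022 ] R 37.1 dist 115.5  F [ 3.6708 -0.2373  5.5342] pos [0.5303 0.1672 0.0916] w 0.0118
u -17.40 v 32.26 r 36.65 ang 118.3  Fx 3.6 Fy -0.6 Fz 5.5
theta 119.7 r 36.30
[np.float64(-0.19), np.float64(-0.25)] [np.float64(-0.38), np.float64(-0.5)] [np.float64(-0.59), np.float64(-0.74)] [np.float64(-0.83), np.float64(-0.95)]
```

Request:
{"fn": "servo_tool", "kwargs": {
  "targets": [
    [0, 0, 0, 0],
    [0, 0, 0, 0],
    [0, 0, 0, 0],
    [0, 0, 0, 0],
    [0, 0, -2, 0],
    [0, 0, -5, 0],
    [0, 0, -8, 0],
    [0, 0, -8, 0]
  ],
  "claw": 146
}}

```text
time: 14.75
tool_pos: [0.531, 0.1659, 0.1733]
ee_rot: [3.136, -0.001, 1.666]
wrist_force: [-0.6, -1.1, 0.3]
width: 0.0401
finger_force: 0.0
```

```bash
python3 -c "
from h import *
st();needle('pics/e.png')
a=snapshot('scene')[130:330,220:480];b=cv2.imread('pics/e.png')
cv2.imwrite('pics/end.png',np.hstack([cv2.resize(a,(400,308)),cv2.resize(b,(308,308))]))"
```

```text
t 14.80 needle 225.9 deg = 6.28 mm  depth -104  dial [0.5632 0.022 ] R 37.0 dist 115.5  F [ 0.5841  0.0119 -0.4799] pos [0.5299 0.1656 0.1711] w 0.0405
u -17.90 v 30.69 r 35.53 ang 120.3  Fx 0.6 Fy -0.0 Fz -0.5
t 14.85 needle 226.1 deg = 6.28 mm  depth -103  dial [0.5631 0.0218] R 37.2 dist 115.6  F [-0.3534 -0.7017 -0.2695] pos [0.5291 0.1654 0.1695] w 0.0399
```

View pics/end.png

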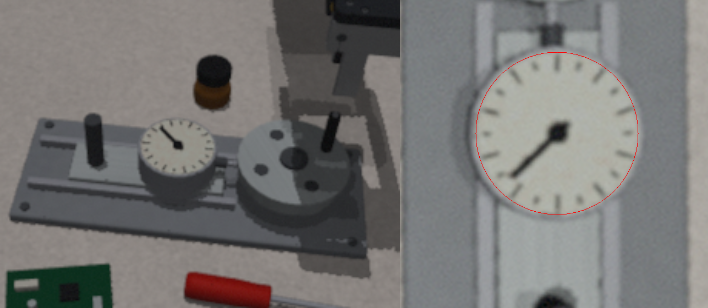

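The hand is clear of the pin, and the needle holds at 226° (6.28 mm), pointing lower left in the rectified view. The wheel hasn't moved since release.

```bash
python3 -c "
from bench import *
print(close_job())"
```

```text
the job is handed in; nothing more can be done
None
```

I handed the job in at about 15 s. By my readings the flywheel's highest spot is under the pressed plunger: the dial shows 6.28 mm, about 2.9 mm above the plain rim, and held steady after I let go. Nothing was near a limit in the readings I took. I did not turn the rest of the rim, because only the highest swelling can read that far above it. The interface returned no verdict.

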